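# Feed a measured block through the flap of the dust-tight parts chute

## Robot

A 7-joint arm with a two-finger parallel gripper is mounted at the origin on the work surface. World frame = base frame: x ahead of the robot, y to its left, z up, the work surface at z = 0. Lengths are in m, angles in rad, forces in N, time in s.
With the tool pointing down it reaches from about 0.4 to 0.875 m from the base axis. Payload 6.5 kg.
Tool frame: the origin (TCP) lies between the finger pads; the fingertips stand arm.tip_reach ahead of it and the grasp point (between the pads) lies 8 mm behind it (arm.tip_reach is the distance from the TCP to the fingertips, in m); z points along the fingers, y is the line along which they close (so a half turn about z gives the same grasp; the last joint's range is limited). The gripper opens to 85 mm and grips with 20 to 120 N. Pads are 22 mm wide; open, the fingers measure 114 mm over their backs; the gripper's body (76 mm by 85 mm) begins 54 mm behind the grasp point. The pads swing forward as they close: fully open they stand 13 mm farther back than shut.
Start: joints at [-1.256, 0.536, -0.004, 1.538, 0.003, 1.067, -0.071], TCP at [0.242, 0.603, 0.242] pointing down, gripper open.
Joint ranges: [-2.7, 2.7], [-0.37, 2.16], [-1.27, 1.26], [0.24, 2.4], [-1.31, 4.45], [0.19, 1.91], [-2.76, 2.76]. Speed limits (rad/s): [2.39, 2.39, 3.14, 3.14, 3.14, 3.14, 3.14].

## Interface

Orientations are given as a unit quaternion [x, y, z, w].
In Python, from workcell import arm, eyes, workorder, recognise, trace gives the robot as it stands.
- The arm moves only by the shell command python3 -m creep 'ROWS'. ROWS is JSON, a list of rows, each a list of 7 numbers: the turn, a rotation vector about the tool's x, y, z in units of pi rad (1.0 is pi rad), then the shift along the tool's x, y, z in units of 1000 mm (1.0 is 1000 mm), then the opening, from 0 (shut) to 1 (fully open). In form: [[wx, wy, wz, tx, ty, tz, claw], ...]. A call has 1 to 20 rows; each row shifts and turns the commanded pose from where the row before left it, along the tool's axes as they then stand; what a row does not reach is not made up. A row lasts 1/12 s, in which the tool goes at most 41.7 mm and 7.16 degrees, less where a joint would pass 70% of its speed; a pose out of reach is approached as far as the arm can. A call with a number of a shift or a turn outside -1 to 1 is refused whole. A call with a gripper value outside its range is refused whole. The fingers move at their own pace and stop on an object; the grip force is fixed at half the most. Time passes only in rows, so rows that do not move let the fingers close. It gives the time, the measured TCP pose, the force, the opening and the grip force at its end, in the units of the state.
- arm.state(): the state, without advancing time (a new reading comes with each control period).
- eyes.read_camera(name): name is "side" or "top"; returns a dict with "color" (420x560x3 uint8, red, green, blue), "intrinsics" (3x3 intrinsics, pixels), "rvec" (rotation vector, rad) and "tvec" (3), from world to camera coordinates, as OpenCV has them. Camera axes: x right, y down, z forward; pixel columns grow to the right and rows downward; lengths in m; the calibration is good to about 2 mm. A picture is of the moment at which its call begins. There is no depth.
- workorder.close_job(): hands the job in; it is judged then, once.
Trained networks look in a picture, given as the dict that the camera call returned (one of the last four; its "shot" number tells which), for a name from the list of things; names that differ only in an ending like _2 or _b are one class to them, and where a whole thing is asked for, a point or a joint stands for the part that bears it (a point fixed in the world has none). Each returns a list of dicts, best first, with "score" (0 to 1); they miss things now and then, are a little off and sometimes report something else, mostly with a low value. They report only what shows in the picture. A call takes as long as a camera call. They do not tell look-alikes from the thing itself.
- recognise(picture, name): "pixel" ([column, row] in pixels, amid what is visible of it).
- trace(picture, name): "region" (420x560 bool, what is visible of it) and "pixel" ([column, row] in pixels, amid what is visible of it).
The state is a dict: "clock": time; "joints": joint angles; "joint_velocities": joint speeds; "tau": joint torques, N m; "position": TCP position; "eef_rot": TCP orientation; "wrist_force": force on the tool from outside, world axes, zero at the start; "ft_torque": the same for the moment, N m; "gripper_width": opening from 0.0 (shut) to 1.0 (fully open); "grip_force": force on a finger pad.
Only numpy, scipy, OpenCV 4.12 (cv2) and the standard library are available. Lean on these libraries where they do the work, as an engineer would, in place of code of your own. Each camera call takes 0.05 s, during which the arm holds its last target. There are 200 camera calls.

## Task

The steel block on the black deck has been measured: push it with the fingertips along the deck, between the guide rails and through the hanging flap, until it runs down the rollers to rest inside the chute, then draw back so that the flap hangs shut behind it. Only push the block, never pick it up or tip it over, and leave the ring gauge, the loupe and the V-block where they stand.

Things in the scene. Friction and masses are not known exactly. Their poses are not given: they have to be found in the camera images.
- chute: Fixed parts chute. Origin: on the table under the doorway's middle; x points level into the doorway (pushing direction), y left, z up. In its frame, mm: black deck top z 45, x -184 to 6, y -85 to 85. White upright front plate with the doorway: x -4 to 0, y -85 to 85, z 45 to 100. Behind it white walls 56 apart inside, 100 high, end stop at x 115, under a clear cover (top z 103).
- rail_mouth (a point): Midpoint between the outer ends of the two aluminium guide rails, on the deck, 79 mm before the doorway. Rails are 8 high, 6 thick; inner faces 50 mm apart from the front plate back to 36 mm before it, then flaring to about 98 mm apart here. The 36 mm wide block fits between them.
- roller_top (a point): Top of the first of seven free-turning steel rollers inside (12 mm diameter, 14.5 apart), 14 mm past the doorway. They fall away at 15 degrees from the deck's edge (6 mm past the doorway). Once the block's middle is 15 mm or more past that edge it tips on to them and runs to the end stop by itself: pushing its rear end to 10 mm before the doorway is enough, fingers stay outside.
- doorway (a point): Middle of the doorway's sill: on the deck's top, 45 mm above the table, in the front plate's inner face. Same axes as the chute. The doorway is 54 mm wide and 45 high; the lintel over it is 10 high.
- flap (a joint): Aluminium gravity flap, 50 wide, 38 high, 3 thick, 50 g, filling the doorway. It hangs from a pin along y at chute x 4, z 86.5 mm and swings only inward, lower edge first. 0 = hanging shut, grows as it is pushed open, stop at 1.4 rad; it falls shut by its own weight within about half a second when nothing holds it.
- flap_edge (a point): Middle of the flap's lower edge (3 to 4 mm over the deck when shut).
- block: Loose ground-steel block, 70 long (its x axis), 36 wide (y), 24 high, about 0.45 kg, two dark round marks and a dark square between them on top. Origin: centre of its underside. It starts on the deck in front of the flared rails, its long axis (x) roughly towards the doorway.
- ring_gauge: Loose dark steel ring standing flat on the table beside the chute, 60 outside, 28 bore, 22 high. Origin: centre of its underside. Leave alone.
- loupe: Loose black waisted loupe standing on the table, 42 diameter, 46 high. Origin: centre of its underside. Leave alone.
- v_block: Loose steel block with a groove along its top, 50 x 40 x 34 high, on the table. Origin: centre of its underside. Leave alone.
Not all that is in view belongs to the job. Leave any brown or purple look-alike of the block alone.

How it is judged:
By the outcome, as a careful person would: the job done as asked, in the order asked, and still so for the second after the job is handed in, with the robot touching nothing.
It also fails if it takes over 38 s, if anything falls off the work surface, if the arm or the gripper's body presses on something with over 40 N, if the wrist force passes 120 N, or if a joint passes its speed limit or range.

## Working session

There is one attempt and no reset: what is moved stays moved. The work goes in short steps, Python scripts to look and compute and a shell command to move; the robot and the scene stay as the last step left them, time stands still between calls to the robot, and variables do not carry over. Pictures are saved under pics/ and viewed, at most 10 in all, crops included, and the job is handed in when it is done.

```bash
mkdir -p pics; ls; cat > h.py <<'E'
import numpy as np, cv2
from workcell import arm, eyes, workorder, recognise, trace
def cam(n):
    p=eyes.read_camera(n); R=cv2.Rodrigues(np.array(p["rvec"],float))[0]; return p,R,np.array(p["tvec"],float).ravel(),np.array(p["intrinsics"],float)
def onplane(px,z,c):
    _,R,t,K=c; d=R.T@np.linalg.inv(K)@np.array([px[0],px[1],1.]); o=-R.T@t
    return o+d*(z-o[2])/d[2]
def proj(X,c):
    _,R,t,K=c; q=K@(R@np.array(X,float)+t); return q[:2]/q[2]
def save(p,f): cv2.imwrite("pics/"+f,p["color"][:,:,::-1])
E
python3 - <<'E'
from h import *
s=arm.state(); print(s["clock"],s["position"],s["eef_rot"],arm.tip_reach,s["wrist_force"])
ims=[]
for n in("top","side"):
    c=cam(n); ims.append(c[0]["color"]); 
    print(n,(-c[1].T@c[2]).round(3))
    for nm in("block","chute","rail_mouth","doorway","flap","ring_gauge","loupe","v_block","flap_edge"):
        print(nm,[(np.round(d["pixel"]).tolist(),round(d["score"],2)) for d in recognise(c[0],nm)[:4]])
    save(c[0],n+"0.png")
E
```

```text
pics
0.0 [0.24137766 0.60285926 0.24138951] [ 1.89217391e-01  9.81934822e-01 -8.80389230e-04 -9.04772990e-05] 0.011 [ 0.01885054 -1.06956721  0.95818378]
top [0.4   0.051 0.97 ]
block [([273.0, 218.0], 0.93), ([333.0, 296.0], 0.86), ([164.0, 238.0], 0.63), ([240.0, 301.0], 0.56)]
chute [([252.0, 190.0], 0.56)]
rail_mouth [([251.0, 193.0], 0.65)]
doorway [([255.0, 191.0], 0.71)]
flap []
ring_gauge [([251.0, 162.0], 0.72), ([344.0, 207.0], 0.59)]
loupe [([327.0, 150.0], 0.75)]
v_block [([168.0, 184.0], 0.58)]
flap_edge [([250.0, 167.0], 0.63)]
side [ 0.526 -0.58   0.566]
block [([194.0, 285.0], 0.9), ([193.0, 215.0], 0.78), ([252.0, 174.0], 0.67), ([272.0, 216.0], 0.62)]
chute [([315.0, 206.0], 0.84)]
rail_mouth [([319.0, 208.0], 0.71), ([272.0, 216.0], 0.71), ([296.0, 287.0], 0.42)]
doorway [([316.0, 209.0], 0.63), ([300.0, 171.0], 0.59)]
flap [([326.0, 193.0], 0.66)]
ring_gauge [([292.0, 287.0], 0.96)]
loupe [([363.0, 263.0], 0.76)]
v_block [([300.0, 170.0], 0.63)]
flap_edge [([326.0, 196.0], 0.47)]
```

View pics/top0.png

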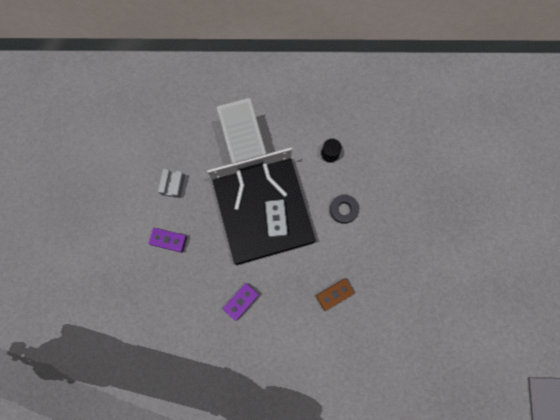

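View pics/side0.png

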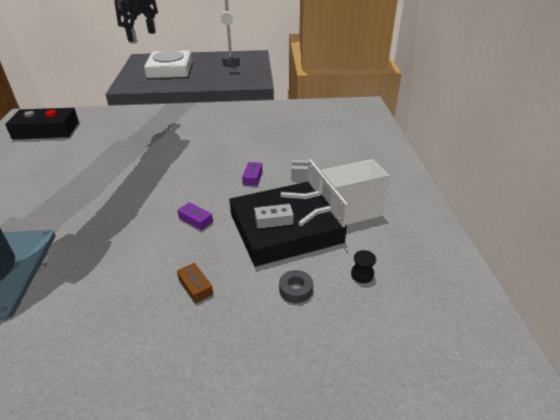

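The picture shows the grey steel block on the black deck (top view about 276,218). The brown piece (335,294) and the purple ones (168,240 and 241,301) are look-alikes lying on the table. I'll confirm this in an enlarged crop and measure.

```bash
python3 - <<'E'
from h import *
from scipy.optimize import least_squares
c=cam("top"); im=c[0]["color"]
g=im.max(2)
x0,y0,x1,y1=195,90,335,270
# deck edges: dark
m=np.zeros(g.shape,np.uint8); m[y0:y1,x0:320]=(g[y0:y1,x0:320]<45)*255
m=cv2.morphologyEx(m,cv2.MORPH_CLOSE,np.ones((3,3)))
n,l,st,_=cv2.connectedComponentsWithStats(m); k=1+st[1:,4].argmax()
cn=cv2.findContours((l==k).astype(np.uint8),0,2)[0][0]
h=cv2.convexHull(cn); print("hull",cv2.approxPolyDP(h,3,True).reshape(-1,2).tolist())
for d in trace(c[0],"block")[:1]:
    r=d["region"]; cb=max(cv2.findContours(r.astype(np.uint8),0,2)[0],key=len)
    br=cv2.minAreaRect(cb); print("block",br,d["pixel"])
    box=cv2.boxPoints(br); W=np.array([onplane(p,.069,c) for p in box]); print(W.round(4).tolist(), W.mean(0).round(4))
z=cv2.resize(im[y0:y1,x0:x1,::-1],None,fx=3.3,fy=3.3,interpolation=cv2.INTER_CUBIC)
cv2.imwrite("pics/crop1.png",z)
E
```

```text
hull [[290, 159], [314, 241], [235, 263], [213, 180], [247, 166]]
block ((334.13232421875, 294.2205505371094), (18.3503475189209, 34.98571014404297), 59.036251068115234) [332.3, 293.5]
[[0.403, -0.0144, 0.069], [0.4376, -0.0719, 0.069], [0.4081, -0.0894, 0.069], [0.3739, -0.0321, 0.069]] [ 0.4057 -0.052   0.069 ]
```

View pics/crop1.png

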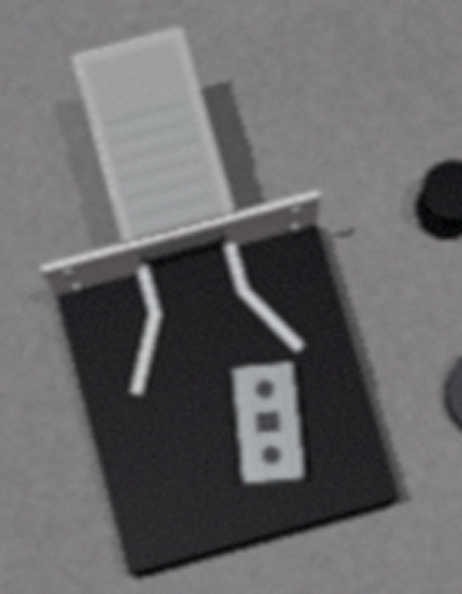

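The crop confirms it: the bright grey block with round–square–round marks is on the deck in front of the rails, at crop (268,422). Next I fit the chute and block poses.

```bash
cat > fit.py <<'E'
from h import *
from scipy.optimize import least_squares
def fit(pts,X,c,p0):
    f=lambda p:np.ravel([proj([p[0]+np.cos(p[2])*a-np.sin(p[2])*b,p[1]+np.sin(p[2])*a+np.cos(p[2])*b,z],c)-q for (a,b,z),q in zip(X,pts)])
    r=least_squares(f,p0,loss="soft_l1"); return r.x,f(r.x).reshape(-1,2).round(1)
E
python3 - <<'E'
from fit import *
c=cam("top")
P=np.array([(42,268),(320,193),(62,292),(322,228),(135,567),(397,497),(137,393),(300,347),(155,313),(241,290)])/3.3+[195,90]-.35
X=np.array([(-2,85,100),(-2,-85,100),(-4,85,45),(-4,-85,45),(-184,85,45),(-184,-85,45),(-79,52,53),(-79,-52,53),(-36,28,53),(-36,-28,53)])/1e3
D=onplane(P[2:4].mean(0),.045,c); B=onplane(P[4:6].mean(0),.045,c); v=D-B
ch,r=fit(P,X,c,[D[0],D[1],np.arctan2(v[1],v[0])]); print(ch,np.degrees(ch[2]),r.tolist())
im=c[0]["color"]; g=im.min(2); m=np.zeros(g.shape,np.uint8); m[196:240,258:292]=(g[196:240,258:292]>85)
n,l,st,ce=cv2.connectedComponentsWithStats(m); print(st[1:].tolist())
k=min(range(1,n),key=lambda i:abs(ce[i]-[276,218]).sum()); cn=np.argwhere(l==k)[:,::-1].astype(np.float32)
br=cv2.minAreaRect(cn); box=cv2.boxPoints(br); print(br)
W=np.array([onplane(p,.069,c) for p in box]);ctr=W.mean(0)
e=[W[1]-W[0],W[2]-W[1]]; e=max(e,key=np.linalg.norm); yaw=np.arctan2(e[1],e[0])
yaw=(yaw+np.pi/2)%np.pi-np.pi/2
R=np.array([[np.cos(ch[2]),np.sin(ch[2])],[-np.sin(ch[2]),np.cos(ch[2])]])
print("block",ctr,np.degrees(yaw),"in chute mm",R@(ctr[:2]-ch[:2])*1e3,"rel yaw",np.degrees(yaw-ch[2]))
np.save("ch.npy",ch)
for n in("ring_gauge","loupe","v_block"):pass
print("tool x,y,z world:\n",cv2.Rodrigues(np.zeros(3))[0] is None)
from scipy.spatial.transform import Rotation as Ro
print(Ro.from_quat(arm.state()["eef_rot"]).as_matrix().round(3))
E
```

```text
[0.66389961 0.11288759 0.27892808] 15.981401835346063 [[0.0, -0.5], [0.3, -0.3], [-1.7, 0.3], [-0.8, -1.6], [-2.1, 1.9], [0.9, 0.4], [-0.1, -0.7], [0.3, -0.2], [0.6, 0.4], [1.1, 0.2]]
[[284, 196, 2, 1, 2], [265, 200, 22, 37, 634]]
((275.8118591308594, 217.61883544921875), (36.020347595214844, 18.806201934814453), 84.2894058227539)
block [0.55255433 0.06079324 0.069     ] 6.057080583240027 in chute mm [-121.38480926  -19.4247816 ] rel yaw -9.924321252106036
tool x,y,z world:
 False
[[-0.928  0.372  0.   ]
 [ 0.372  0.928  0.   ]
 [-0.     0.    -1.   ]]
```

```bash
cat > st.py <<'E'
from h import *
from scipy.spatial.transform import Rotation as Ro
ch=np.load("ch.npy")
def tool():
    s=arm.state(); R=np.array([[np.cos(ch[2]),np.sin(ch[2])],[-np.sin(ch[2]),np.cos(ch[2])]])
    M=Ro.from_quat(s["eef_rot"]).as_matrix(); p=s["position"]
    print("t",round(s["clock"],2),"chute mm",(R@(p[:2]-ch[:2])*1e3).round(1),"z",round(p[2]*1e3,1),"toolx-ang to -chx deg",round(np.degrees((np.arctan2(M[1,0],M[0,0])-ch[2])%(2*np.pi))-180,2),"tilt",M[:,2].round(3),"F",np.round(s["wrist_force"],1),"w",s["gripper_width"],"tip",arm.tip_reach)
if __name__=="__main__": tool()
E
python3 -m creep '[[0,0,-0.035,0,0,0,1],[0,0,-0.035,0,0,0,1],[0,0,-0.035,0,0,0,1],[0,0,-0.035,0,0,0,1],[0,0,-0.035,0,0,0,1],[0,0,-0.035,0,0,0,1],[0,0,0,-0.008,-0.031,0,1],[0,0,0,-0.008,-0.031,0,1],[0,0,0,-0.008,-0.031,0,1],[0,0,0,-0.008,-0.031,0,1],[0,0,0,-0.008,-0.031,0,1],[0,0,0,-0.008,-0.031,0,1],[0,0,0,-0.008,-0.031,0,1],[0,0,0,-0.008,-0.031,0,1],[0,0,0,-0.008,-0.031,0,1],[0,0,0,-0.008,-0.031,0,1],[0,0,0,-0.008,-0.031,0,1],[0,0,0,-0.008,-0.031,0,1],[0,0,0,-0.008,-0.031,0,1],[0,0,0,0,0,0,1]]'; python3 st.py
```

```text
clock: 2.82
position: [0.4562, 0.2378, 0.2425]
eef_rot: [-0.134, 0.991, -0.002, 0.001]
wrist_force: [0.4, 0.3, -0.2]
gripper_width: 1.002
grip_force: 0.0
t 2.82 chute mm [-165.3  177.2] z 242.5 toolx-ang to -chx deg -0.54 tilt [ 0.002 -0.003 -1.   ] F [ 0.4  0.3 -0.2] w 1.0023650291168893 tip 0.011
```

```bash
python3 -m creep '[[0,0,0,-0.008,-0.031,0,1],[0,0,0,-0.008,-0.031,0,1],[0,0,0,-0.008,-0.031,0,1],[0,0,0,-0.008,-0.031,0,1],[0,0,0,-0.008,-0.031,0,1],[0,0,-0.003,-0.007,-0.030,0,1],[0,0,0,0,0,0.033,1],[0,0,0,0,0,0.033,1],[0,0,0,0,0,0.033,1],[0,0,0,0,0,0.033,1],[0,0,0,0,0,0,1],[0,0,0,0,0,0,1]]'; python3 st.py; python3 - <<'E'
from h import *
for n in("top","side"):
    c=cam(n); im=c[0]["color"][:,:,::-1]
    a=im[120:280,190:350] if n=="top" else im[130:270,200:400]
    cv2.imwrite("pics/%s2.png"%n,cv2.resize(a,None,fx=3.3,fy=3.3,interpolation=2))
E
```

```text
clock: 3.82
position: [0.5476, 0.0797, 0.1096]
eef_rot: [-0.144, 0.99, -0.0, -0.002]
wrist_force: [0.3, 0.8, 1.1]
gripper_width: 1.0
grip_force: 0.0
t 3.82 chute mm [-1.209e+02  1.000e-01] z 109.6 toolx-ang to -chx deg 0.55 tilt [-0.003 -0.001 -1.   ] F [0.3 0.8 1.1] w 1.0004026032764324 tip 0.011
```

View pics/side2.png

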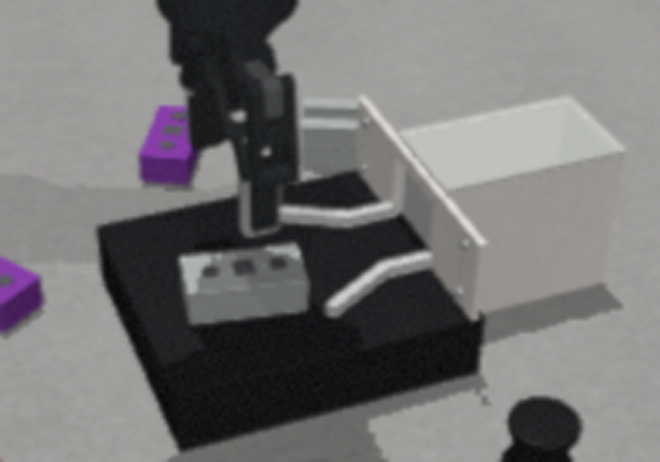

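The side crop shows the right finger's tip at crop (262,235), above and just behind the block. I'll work out the tip height from it.

```bash
python3 - <<'E'
from h import *
ch=np.load("ch.npy");c=cam("side")
def w(x,y,z): return [ch[0]+np.cos(ch[2])*x-np.sin(ch[2])*y,ch[1]+np.sin(ch[2])*x+np.cos(ch[2])*y,z]
for y in(-.0425,-.05,-.057):
  for z in(.09,.1,.11,.12): print(y,z,((proj(w(-.121,y,z),c)-[200,130])*3.3).round())
for y in(.085,-.085): print(((proj(w(-.184,y,.045),c)-[200,130])*3.3).round(),((proj(w(-.004,y,.1),c)-[200,130])*3.3).round())
print("rails",[((proj(w(-.079,y,.053),c)-[200,130])*3.3).round() for y in(.052,-.052)])
print("blockUR",((proj(w(-.121,-.0194,.069),c)-[200,130])*3.3).round())
E
```

```text
-0.0425 0.09 [253. 258.]
-0.0425 0.1 [253. 243.]
-0.0425 0.11 [253. 229.]
-0.0425 0.12 [252. 214.]
-0.05 0.09 [258. 265.]
-0.05 0.1 [258. 251.]
-0.05 0.11 [257. 236.]
-0.05 0.12 [257. 222.]
-0.057 0.09 [262. 272.]
-0.057 0.1 [262. 258.]
-0.057 0.11 [262. 244.]
-0.057 0.12 [262. 229.]
[ 93. 220.] [357.  94.]
[172. 392.] [477. 242.]
rails [array([266., 204.]), array([328., 302.])]
blockUR [240. 263.]
```

```bash
python3 -m creep '[[0,0,0.003,-0.004,-0.010,0,1],[0,0,0,0,0,0.014,1],[0,0,0,0,0,0.014,1],[0,0,0,0,0,0.014,1],[0,0,0,0,0,0.011,1],[0,0,0,0,0,0,1],[0,0,0,0,0,0,1]]'; python3 st.py
```

```text
clock: 4.55
position: [0.5558, 0.071, 0.0577]
eef_rot: [-0.139, 0.99, -0.0, 0.0]
wrist_force: [-0.4, 0.1, -0.3]
gripper_width: 0.999
grip_force: 0.0
t 4.55 chute mm [-115.5  -10.6] z 57.7 toolx-ang to -chx deg -0.03 tilt [ 0. -0. -1.] F [-0.4  0.1 -0.3] w 0.9989908670297056 tip 0.011
```

```bash
python3 -m creep '[[0,0,0,0,0.004,0,1],[0,0,0,0,0.004,0,1],[0,0,0,0,0.004,0,1],[0,0,0,0,0.004,0,1],[0,0,0,0,0.004,0,1],[0,0,0,0,0.004,0,1],[0,0,0,0,0.004,0,1],[0,0,0,0,0.004,0,1],[0,0,0,0,0.002,0,1],[0,0,0,0,0,0,1],[0,0,0,0,0,0,1]]'; python3 st.py
python3 -m creep '[[0,0,0,0,-0.006,0,1],[0,0,0,0,0,-0.03,1],[0,0,0,0.03,-0.01,-0.03,0],[0,0,0,0.03,-0.007,0,0],[0,0,0,0.025,0,0,0],[0,0,0,0,0,0,0],[0,0,0,0,0,0,0],[0,0,0,0,0,0,0]]';python3 st.py;  python3 - <<'E'
from h import *
c=cam("top"); im=c[0]["color"][:,:,::-1]
cv2.imwrite("pics/top3.png",cv2.resize(im[120:280,190:350],None,fx=3.3,fy=3.3,interpolation=2))
E
```

```text
clock: 5.47
position: [0.5454, 0.1047, 0.0571]
eef_rot: [-0.139, 0.99, 0.0, -0.0]
wrist_force: [-0.2, 0.7, -0.3]
gripper_width: 1.0
grip_force: 0.0
t 5.47 chute mm [-116.2   24.8] z 57.1 toolx-ang to -chx deg 0.04 tilt [-0.001  0.001 -1.   ] F [-0.2  0.7 -0.3] w 0.9999158556307298 tip 0.011
clock: 6.13
position: [0.4725, 0.0595, 0.1161]
eef_rot: [-0.139, 0.99, 0.0, 0.001]
wrist_force: [-0.2, -0.6, 0.6]
gripper_width: 0.146
grip_force: 0.0
t 6.13 chute mm [-198.7    1.3] z 116.1 toolx-ang to -chx deg 0.0 tilt [ 0.001  0.    -1.   ] F [-0.2 -0.6  0.6] w 0.14564585197628832 tip 0.011
```

View pics/top3.png

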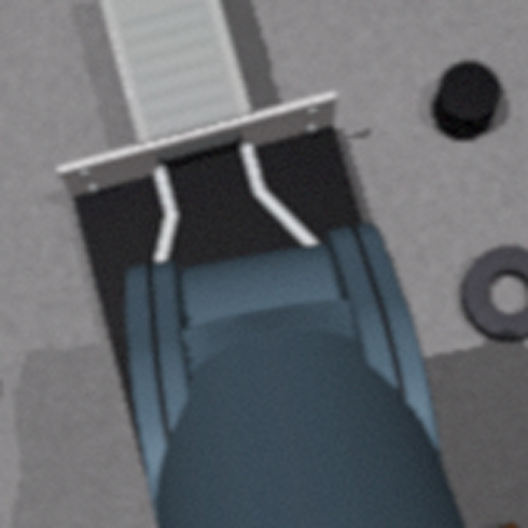

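The arm hides the block from above (it covers crop 130–430, 230–528), so I'll use the side view.

```bash
python3 - <<'E'
from fit import *
c=cam("side"); im=c[0]["color"][:,:,::-1]
for d in trace(c[0],"block")[:3]: print(d["pixel"],d["score"],d["region"].sum())
cv2.imwrite("pics/side3.png",cv2.resize(im[160:270,210:370],None,fx=5,fy=5,interpolation=2))
E
```

```text
[268.1, 208.0] 0.92 765
[192.7, 214.6] 0.77 652
[253.5, 174.4] 0.68 385
```

View pics/side3.png

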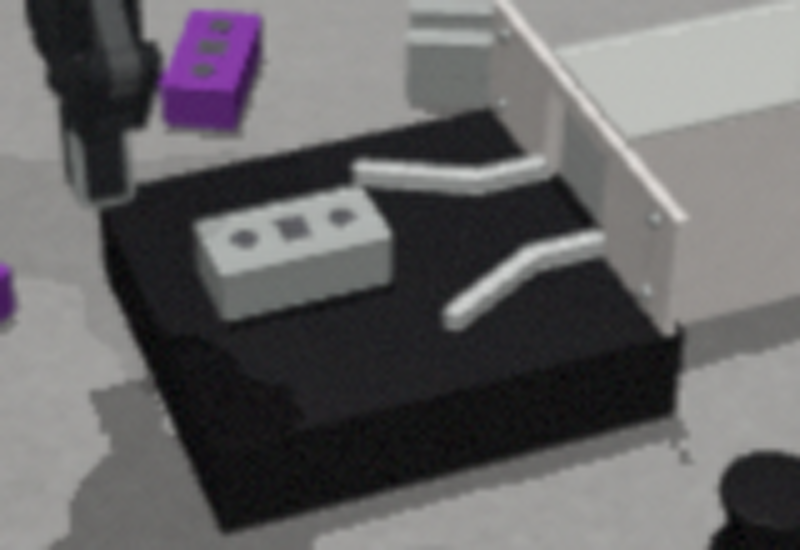

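```bash
python3 - <<'E'
from fit import *
ch0=np.load("ch.npy");c=cam("side"); s=lambda P:np.array(P,float)/5+[210,160]-.4
P=s([(452,310),(530,248),(477,180),(358,166),(686,216),(103,208),(680,338)])
X=np.array([(-79,-52,53),(-36,-28,53),(-36,28,53),(-79,52,53),(-2,-85,100),(-184,85,45),(6,-85,45)])/1e3
ch,r=fit(P,X,c,ch0); print(ch,np.degrees(ch[2]),r.tolist())
B=s([(196,226),(360,188),(392,238),(220,278),(232,320),(392,283)])
Y=np.array([(-35,18,69),(35,18,69),(35,-18,69),(-35,-18,69),(-35,-18,45),(35,-18,45)])/1e3
b,r=fit(B,Y,c,[ch[0]-.12,ch[1]-.03,ch[2]]); print(b,r.tolist())
for k in(ch,ch0):
    R=np.array([[np.cos(k[2]),np.sin(k[2])],[-np.sin(k[2]),np.cos(k[2])]]); print("block in chute",R@(b[:2]-k[:2])*1e3,np.degrees(b[2]-k[2]))
E
python3 st.py
```

```text
[0.665026   0.11022017 0.27991088] 16.037711847575903 [[0.1, 0.8], [0.1, 1.1], [-0.2, -0.9], [0.1, -0.1], [-0.3, 1.0], [-1.4, -3.6], [2.1, -1.3]]
[0.5448497  0.07496143 0.29442012] [[-0.5, -0.4], [0.1, -0.5], [0.4, -0.4], [0.4, -0.1], [-1.4, 1.3], [0.4, 0.3]]
block in chute [-125.23997912   -0.6853693 ] 0.831318191450443
block in chute [-124.89079872   -3.68290012] 0.8876282036802816
t 6.33 chute mm [-198.6    1.5] z 115.8 toolx-ang to -chx deg 0.03 tilt [ 0.  0. -1.] F [ 0.6  0.7 -0.8] w 0.0025179811062555593 tip 0.011
```

```bash
python3 -m creep '[[0,0,0,0,-0.002,0.017,0],[0,0,0,0,0,0.017,0],[0,0,0,0,0,0.016,0],[0,0,0,0,0,0,0],[0,0,0,0,0,0,0]]'; python3 st.py; python3 -m creep '[[0,0,0,-0.008,0,0,0],[0,0,0,-0.008,0,0,0],[0,0,0,-0.006,0,0,0],[0,0,0,-0.005,0,0,0],[0,0,0,-0.005,0,0,0],[0,0,0,-0.006,0,0,0],[0,0,0,-0.006,0,0,0],[0,0,0,-0.006,0,0,0],[0,0,0,-0.006,0,0,0],[0,0,0,-0.006,0,0,0],[0,0,0,-0.006,0,0,0],[0,0,0,-0.006,0,0,0],[0,0,0,0,0,0,0]]'; python3 st.py; python3 - <<'E'
from h import *
c=cam("side"); im=c[0]["color"][:,:,::-1]
cv2.imwrite("pics/side4.png",cv2.resize(im[140:260,220:380],None,fx=5,fy=5,interpolation=2))
E
```

```text
clock: 6.75
position: [0.472, 0.0574, 0.0655]
eef_rot: [-0.139, 0.99, -0.0, -0.001]
wrist_force: [0.5, -1.6, 0.1]
gripper_width: -0.0
grip_force: 0.0
t 6.75 chute mm [-199.8   -0.5] z 65.5 toolx-ang to -chx deg 0.02 tilt [-0.002 -0.    -1.   ] F [ 0.5 -1.6  0.1] w -3.0691187752180923e-05 tip 0.011
clock: 7.83
position: [0.5454, 0.0784, 0.0662]
eef_rot: [-0.139, 0.99, 0.0, 0.001]
wrist_force: [-0.3, -0.3, -0.1]
gripper_width: 0.004
grip_force: 0.0
t 7.83 chute mm [-123.4   -0.5] z 66.2 toolx-ang to -chx deg 0.02 tilt [ 0.003  0.001 -1.   ] F [-0.3 -0.3 -0.1] w 0.004305351927444175 tip 0.011
```

View pics/side4.png

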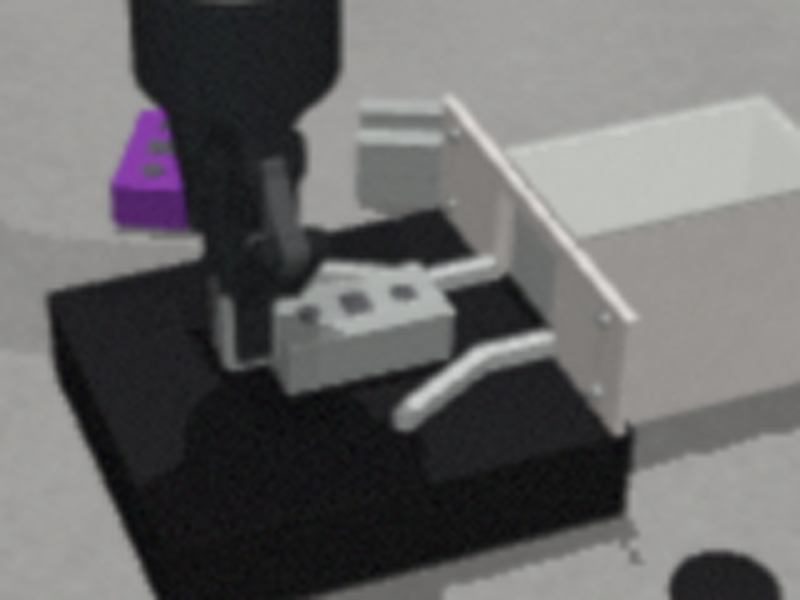

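The block sits straight between the rails (crop 275–455, 262–395) with the fingers flush behind it. I'll carry on through the flap.

```bash
python3 -m creep '[[0,0,0,-0.007,0,0,0],[0,0,0,-0.007,0,0,0],[0,0,0,-0.007,0,0,0],[0,0,0,-0.007,0,0,0],[0,0,0,-0.007,0,0,0],[0,0,0,-0.007,0,0,0],[0,0,0,-0.007,0,0,0]]'; python3 st.py; python3 -m creep '[[0,0,0,-0.007,0,0,0],[0,0,0,-0.007,0,0,0],[0,0,0,-0.007,0,0,0],[0,0,0,-0.007,0,0,0],[0,0,0,-0.007,0,0,0],[0,0,0,-0.007,0,0,0],[0,0,0,-0.007,0,0,0],[0,0,0,-0.004,0,0,0],[0,0,0,0,0,0,0],[0,0,0,0,0,0,0]]'; python3 st.py; python3 - <<'E'
from h import *
c=cam("side"); im=c[0]["color"][:,:,::-1]
cv2.imwrite("pics/side5.png",cv2.resize(im[120:240,260:420],None,fx=5,fy=5,interpolation=2))
E
```

```text
clock: 8.47
position: [0.5911, 0.0914, 0.0659]
eef_rot: [-0.139, 0.99, -0.0, -0.0]
wrist_force: [-2.3, -1.9, 0.7]
gripper_width: 0.002
grip_force: 1.2
t 8.47 chute mm [-75.9  -0.7] z 65.9 toolx-ang to -chx deg 0.0 tilt [-0. -0. -1.] F [-2.3 -1.9  0.7] w 0.00210060427080415 tip 0.011
clock: 9.3
position: [0.6421, 0.1061, 0.0661]
eef_rot: [-0.139, 0.99, 0.0, 0.001]
wrist_force: [0.5, 0.2, -0.6]
gripper_width: 0.004
grip_force: 0.0
t 9.3 chute mm [-22.8  -0.6] z 66.1 toolx-ang to -chx deg 0.01 tilt [ 0.001  0.    -1.   ] F [ 0.5  0.2 -0.6] w 0.003602817355398205 tip 0.011
```

View pics/side5.png

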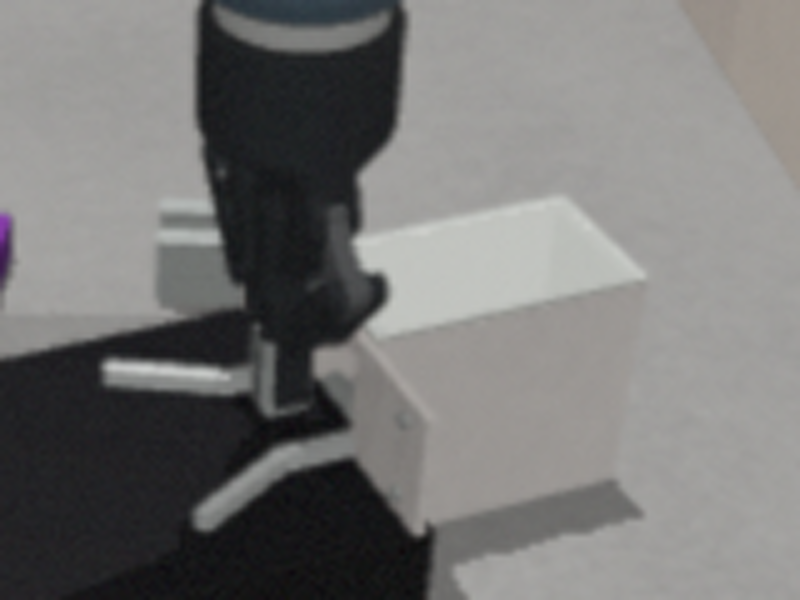

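The block no longer shows on the deck: it has gone through the doorway (crop around 330,400). I'll draw back and check from above.

```bash
python3 -m creep '[[0,0,0,0.02,0,0,0],[0,0,0,0.03,0,0,0],[0,0,0,0.03,0,0,0],[0,0,0,0.03,0,-0.02,0],[0,0,0,0.03,0,-0.03,0],[0,0,0,0.03,0,-0.03,0],[0,0,0,0.03,0.01,-0.03,0],[0,0,0,0.03,0.02,-0.01,0],[0,0,0,0,0.03,0,0],[0,0,0,0,0.03,0,0],[0,0,0,0,0.03,0,0],[0,0,0,0,0.03,0,0],[0,0,0,0,0.03,0,0],[0,0,0,0,0,0,0],[0,0,0,0,0,0,0]]'; python3 st.py; python3 - <<'E'
from h import *
a=cam("top")[0]["color"][:,:,::-1][90:210,200:300]; b=cam("side")[0]["color"][:,:,::-1][150:240,280:400]
a=cv2.resize(a,(400,480),interpolation=2); b=cv2.resize(b,(400,300),interpolation=2)
o=np.zeros((480,800,3),np.uint8); o[:,:400]=a; o[:300,400:]=b
cv2.imwrite("pics/end.png",o)
E
```

```text
clock: 10.6
position: [0.3726, 0.217, 0.1837]
eef_rot: [-0.141, 0.99, 0.0, 0.0]
wrist_force: [-0.1, -0.8, 0.3]
gripper_width: 0.003
grip_force: 0.0
t 10.6 chute mm [-251.3  180.3] z 183.7 toolx-ang to -chx deg 0.21 tilt [ 0.     0.001 -1.   ] F [-0.1 -0.8  0.3] w 0.0026934920315746917 tip 0.011
```

View pics/end.png

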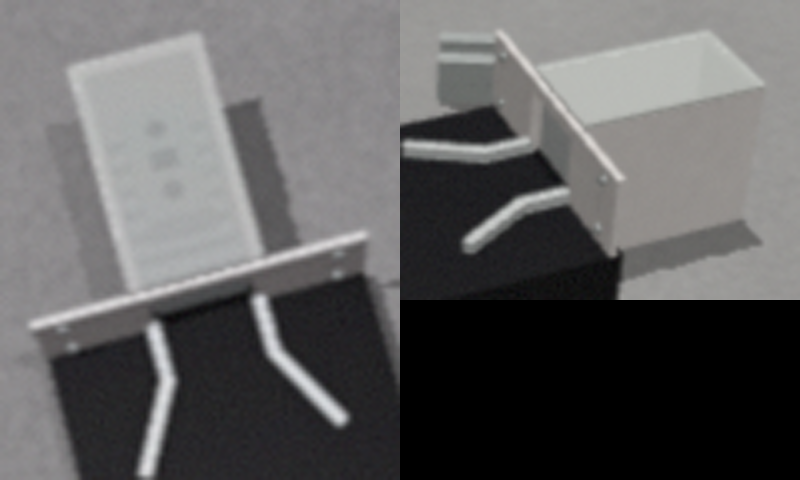

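The left half shows the block's three marks under the clear cover (155,128 to 173,190). The right half shows the flap hanging shut in the doorway (555,135). I'll check that the block is at the end stop and standing still.

```bash
python3 - <<'E'
from h import *
ch=np.load("ch.npy");c=cam("top")
for x in(.06,.07,.08,.085): 
    w=[ch[0]+np.cos(ch[2])*x,ch[1]+np.sin(ch[2])*x,.045-(x-.006)*.268+.025]; print(x,((proj(w,c)-[200,90])*4).round())
import time
a=c[0]["color"].astype(int)
for i in range(8): d=cam("top")
print(abs(d[0]["color"].astype(int)-a)[100:170,215:270].mean(), abs(d[0]["color"].astype(int)-a)[10:60,300:400].mean())
E
```

```text
0.06 [174. 190.]
0.07 [170. 174.]
0.08 [165. 158.]
0.085 [163. 150.]
1.3196536796536797 1.4198666666666666
```

The block's centre is at x ≈ 80 mm, which puts it against the end stop, and it isn't moving.

```bash
python3 -c "
from h import *
print(workorder.close_job())"
```

```text
the job is handed in; nothing more can be done
None
```

The block is at rest against the end stop inside the chute, the flap hangs shut behind it, and the job was handed in after about 11 of the 38 s, with no verdict returned; I kept the arm clear of the ring gauge, loupe and V-block but did not re-measure them at the end.

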